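# Charge the wax pot with a scoop

## Task

Take the hand scoop, scoop up wax pastilles from the tray and tip them into the melting pot until at least three of the five are in it, without touching the wax with the fingers; any pastilles left over stay in the tray, none may end up on the bench or in the scoop. Then set the scoop down flat and right way up on the bench, and leave everything else where it is.

Things in the scene. Friction and masses are not known exactly. Their poses are not given: they have to be found in the camera images.
- scoop: steel hand scoop, about 150 g. Origin: middle of the pan's underside; x from the open front lip towards the handle, z up. Pan 82 mm long (x -42 to +40 mm), 86 mm wide, flat floor 2.5 mm thick; back and side walls 34 mm high, the sides sloping to 10 mm at the lip; the front (-x) is open. Black handle rises from the back wall
- scoop_grip (a point): middle of the scoop's handle, 62 mm behind and 90 mm above the scoop's origin. The handle is a flat bar 16 mm thick (scoop y, grip across it) and 20 mm wide (x), leaning back 17 degrees; its end is 122 mm above the underside
- scoop_lip (a point): middle of the scoop's front lip, on the underside, 42 mm in front (-x) of the scoop's origin; the floor thins to 1 mm here
- tray: fixed steel tray of wax. Origin: middle of its underside; x along it (-x end nearer the robot), z up. Inner floor 210 x 98 mm (x -105 to +105), 10 mm above the bench. Walls 3 mm thick, tops 46 mm above the bench; the end walls flare outwards, from x = +-105 mm at the floor to +-130 at the top. The pastilles lie in the -x part; most of the +x half is bare
- pot: fixed wax melting pot: a round steel pot, 128 mm outside diameter, 4 mm wall, on a square grey heater base 150 x 150 x 30 mm. Origin: middle of the underside on the bench. Inner floor 35 mm and rim 80 mm above the bench
- pot_mouth (a point): centre of the pot's mouth at rim height, 80 mm above the bench; the mouth is 120 mm across
- wax0: off-white solid wax pastille 1 of 5: a chunky octagonal tablet 26 mm across and 20 mm high with bevelled edges, about 10 g, lying in the tray. Origin at its centre
- wax1: off-white solid wax pastille 2 of 5: a chunky octagonal tablet 26 mm across and 20 mm high with bevelled edges, about 10 g, lying in the tray. Origin at its centre
- wax2: off-white solid wax pastille 3 of 5: a chunky octagonal tablet 26 mm across and 20 mm high with bevelled edges, about 10 g, lying in the tray. Origin at its centre
- wax3: off-white solid wax pastille 4 of 5: a chunky octagonal tablet 26 mm across and 20 mm high with bevelled edges, about 10 g, lying in the tray. Origin at its centre
- wax4: off-white solid wax pastille 5 of 5: a chunky octagonal tablet 26 mm across and 20 mm high with bevelled edges, about 10 g, lying in the tray. Origin at its centre
- clamp: small dark cast-iron screw clamp lying flat with two grey cassettes gripped in it, about 125 x 65 mm, 28 mm high, a bystander. Origin: middle of its underside
- jar: bottle-green glass insulator jar, 72 mm across, 100 mm tall, standing, a bystander. Origin: middle of its underside
- slide_holder: nickel slide holder, an open trough 90 x 32 mm, 35 mm high with its glass slides, a bystander. Origin: middle of its underside
- crucible_lid: white ceramic crucible lid, 50 mm across, with a small knob, 17 mm high, a bystander. Origin: middle of its underside
- cassette_lid: bright yellow cassette lid lying flat, 40 x 28 mm, 9 mm high, a bystander. Origin: middle of its underside
- reagent: amber glass bottle with a white cap, 60 mm across, 140 mm tall, a bystander. Origin: middle of its underside
Things that resemble listed ones, but are neither listed nor needed, are in the scene too. What is shaped like the wax3 but pink or purple is not meant.

How it is judged:
By the outcome, as a careful person would: the job done as asked, in the order asked, and still so for the second after the job is handed in, with the robot touching nothing.
It also fails if it takes over 64 s, if anything falls off the work surface, if the arm or the gripper's body presses on something with over 40 N, if the wrist force passes 120 N, or if a joint passes its speed limit or range.

## Robot

A 6-joint arm with a two-finger parallel gripper is mounted at the origin on the work surface. World frame = base frame: x ahead of the robot, y to its left, z up, the work surface at z = 0. Lengths are in m, angles in rad, forces in N, time in s.
With the tool pointing down it reaches from about 0.35 to 0.925 m from the base axis. Payload 6.4 kg.
Tool frame: the origin (TCP) lies at the very end of the fingers, on their centre line; the grasp point (between the pads) lies 19 mm behind it; z points along the fingers, y is the line along which they close (so a half turn about z gives the same grasp; the last joint's range is limited). The gripper opens to 85 mm and grips with 20 to 120 N. Pads are 22 mm wide; open, the fingers measure 114 mm over their backs; the gripper's body (76 mm by 85 mm) begins 54 mm behind the grasp point. The pads swing forward as they close: fully open they stand 13 mm farther back than shut.
Start: joints at [1.102, 0.245, 1.558, -0, 1.339, -0.174], TCP at [0.189, 0.622, 0.231] pointing down, gripper open.
Joint ranges: [-3.13, 3.13], [-1.02, 2.26], [0.13, 2.54], [-0.95, 4.09], [0.21, 2.88], [-2.74, 2.74]. Speed limits (rad/s): [2.57, 2.57, 3.14, 3.14, 3.14, 3.14].

## Interface

Orientations are given as [roll, pitch, yaw] about the fixed x, y, z axes, in that order (R = Rz(yaw) Ry(pitch) Rx(roll)).
In Python, from bench import bot gives the robot as it stands.
- The arm moves only by the tool move_arm, never from a script. Its argument "motion" is text: rows parted by semicolons, each of 5 numbers parted by spaces: the opening, from -1 (shut) to 1 (fully open), then the shift along the tool's x, y, z each as a share of 30 mm, from -1 to 1, then the turn about the tool's z as a share of 4 degrees, from -1 to 1. A call has 1 to 8 rows; each row shifts and turns the commanded pose from where the row before left it, along the tool's axes as they then stand; what a row does not reach is not made up. A row lasts 1/12 s, in which the tool goes at most 41.7 mm and 7.16 degrees, less where a joint would pass 70% of its speed; a pose out of reach is approached as far as the arm can. A call with a number of a shift or a turn outside -1 to 1 is refused whole. A call with a gripper value outside its range is refused whole. The fingers move at their own pace and stop on an object; the grip force is fixed at half the most. Time passes only in rows, so rows that do not move let the fingers close. It gives the time, the measured TCP pose, the force, the opening and the grip force at its end, in the units of the state.
- bot.get_obs(): the state, without advancing time (a new reading comes with each control period).
- bot.get_image(name): name is "scene" or "side" or "wrist"; returns a dict with "img" (480x640x3 uint8, red, green, blue), "K" (3x3 intrinsics, pixels), "k1" (the pictures are not rectified: a ray, as slopes to the right and down, at radius r is drawn at 1 + k1 r^2 times it, then the intrinsics apply), "position" and "orientation" of the camera in the world. Camera axes: x right, y up, looking along -z (the intrinsics and any distortion apply to the point x, -y, -z); pixel columns grow to the right and rows downward; lengths in m; the calibration is good to about 2 mm. A picture is of the moment at which its call begins. There is no depth.
- bot.job_done(): hands the job in; it is judged then, once.
Trained networks look in a picture, given as the dict that the camera call returned (one of the last four; its "shot" number tells which), for a name from the list of things; names that differ only in an ending like _2 or _b are one class to them, and where a whole thing is asked for, a point or a joint stands for the part that bears it (a point fixed in the world has none). Each returns a list of dicts, best first, with "p" (0 to 1); they miss things now and then, are a little off and sometimes report something else, mostly with a low value. They report only what shows in the picture. A call takes as long as a camera call. They do not tell look-alikes from the thing itself.
- bot.boxes_of(picture, label): "bbox" ([centre column, centre row, width, height] in pixels, round what is visible of it).
- bot.silhouettes(picture, label): "pixels" (480x640 bool, what is visible of it) and "bbox" ([centre column, centre row, width, height] in pixels, round what is visible of it).
- bot.pinpoint(picture, label): "centre" ([row, column] in pixels: a listed point, or the origin of a listed thing).
The state is a dict: "time": time; "joints": joint angles; "dq": joint speeds; "joint_efforts": joint torques, N m; "ee_pos": TCP position; "tcp_rot": TCP orientation; "wrist_force": force on the tool from outside, world axes, zero at the start; "torque": the same for the moment, N m; "grip_width": finger opening in m; "gripper_force": force on a finger pad.
Only numpy, scipy, OpenCV 4.12 (cv2) and the standard library are available. Lean on these libraries where they do the work, as an engineer would, in place of code of your own. Each camera call takes 0.05 s, during which the arm holds its last target. There are 200 camera calls.

## Working session

There is one attempt and no reset: what is moved stays moved. The work goes in short steps, Python scripts to look and compute and a tool call to move; the robot and the scene stay as the last step left them, time stands still between calls to the robot, and variables do not carry over. Pictures are saved under pics/ and viewed, at most 10 in all, crops included, and the job is handed in when it is done.

Besides the shell and the picture viewer there is one more tool, called after "Call:" as name(argument=value, ...), one argument or row to a line, values as JSON. move_arm: Moves the arm, as the interface text tells. Shift numbers are shares of 30 mm and turn numbers shares of 4 degrees, none past 1 either way. Its arguments: {"type":"object","properties":{"motion":{"type":"string"}},"required":["motion"]}

```bash
mkdir -p pics; cat > h.py <<'E'
import numpy as np, cv2
from scipy.spatial.transform import Rotation as R
from bench import bot
def rot(o):
    o=np.array(o,float)
    if o.shape==(3,3): return o
    return R.from_euler('xyz',o).as_matrix() if o.size==3 else R.from_quat(o).as_matrix()
def dist(k1): return np.array([k1,0,0,0.])
def ray(p,uv):
    n=cv2.undistortPoints(np.array([[uv]],float),np.array(p['K']),dist(p['k1']))[0,0]
    return rot(p['orientation'])@np.array([n[0],-n[1],-1])
def onz(p,uv,z):
    d=ray(p,uv);c=np.array(p['position']);return c+d*(z-c[2])/d[2]
def tri(obs):
    A=0;b=0
    for p,uv in obs:
        d=ray(p,uv);d/=np.linalg.norm(d);M=np.eye(3)-np.outer(d,d);A=A+M;b=b+M@np.array(p['position'])
    return np.linalg.solve(A,b)
def proj(p,X):
    q=rot(p['orientation']).T@(np.array(X)-p['position']);q=np.array([q[0],-q[1],-q[2]])
    return cv2.projectPoints(q[None],np.zeros(3),np.zeros(3),np.array(p['K']),dist(p['k1']))[0][0,0]
def save(p,n,crop=None,s=1):
    im=p['img'][...,::-1]
    if crop: im=im[crop[1]:crop[3],crop[0]:crop[2]]
    cv2.imwrite('pics/'+n,cv2.resize(im,None,fx=s,fy=s,interpolation=cv2.INTER_CUBIC))
E
python3 - <<'E'
from h import *
s=bot.get_image('scene');d=bot.get_image('side')
save(s,'s0.png');save(d,'d0.png')
print({k:v for k,v in s.items() if k!='img'});print(d['position'],d['orientation'])
for l in ['scoop','scoop_grip','scoop_lip','tray','pot','pot_mouth','wax0','jar','reagent','clamp']:
    for n,p in (('scene',s),('side',d)):
        print(l,n,[(np.round(x['centre']).tolist()[::-1],round(x['p'],2)) for x in bot.pinpoint(p,l)][:8])
print(bot.get_obs())
E
```

```text
{'K': array([[510.24823724,   0.        , 318.6285335 ],
       [  0.        , 510.24823724, 243.05468401],
       [  0.        ,   0.        ,   1.        ]]), 'k1': -0.03755765030855042, 'position': array([ 0.88817672, -0.63402699,  0.76596156]), 'orientation': array([0.7388845 , 0.01789098, 0.47788283]), 'shot': 1}
[0.49397808 0.97051006 0.67553489] [ 1.05374794 -0.02092939 -3.04567466]
scoop scene [([329.0, 235.0], 0.83), ([261.0, 439.0], 0.48)]
scoop side [([323.0, 284.0], 0.94)]
scoop_grip scene [([354.0, 215.0], 0.69)]
scoop_grip side [([296.0, 241.0], 0.7)]
scoop_lip scene [([313.0, 224.0], 0.85)]
scoop_lip side [([345.0, 289.0], 0.6)]
tray scene [([266.0, 311.0], 0.77), ([355.0, 216.0], 0.37)]
tray side [([335.0, 230.0], 0.89), ([344.0, 223.0], 0.71), ([249.0, 282.0], 0.64)]
pot scene [([350.0, 166.0], 0.88)]
pot side [([346.0, 353.0], 0.73)]
pot_mouth scene [([348.0, 137.0], 0.98)]
pot_mouth side [([345.0, 317.0], 0.57), ([213.0, 309.0], 0.25)]
wax0 scene [([221.0, 361.0], 0.79), ([228.0, 291.0], 0.73), ([271.0, 293.0], 0.72), ([244.0, 297.0], 0.56), ([244.0, 277.0], 0.47),
[... 491 characters left out ...]
5.0], 0.25)]
clamp side []
{'time': 1.1, 'joints': array([ 1.10191375e+00,  2.45082145e-01,  1.55778198e+00, -2.58941908e-06,
        1.33869517e+00, -1.74091262e-01]), 'dq': array([-0.0005561 ,  0.00132474,  0.00150664, -0.00037642, -0.00162497,
       -0.00096698]), 'joint_efforts': array([-3.24767943e-04, -4.29505455e+01, -3.26432133e+01, -9.93383560e-05,
        3.68893752e-04, -4.55940565e-07]), 'ee_pos': array([0.18885009, 0.62198265, 0.23131139]), 'tcp_rot': array([3.14156023e+00, 8.26097963e-06, 2.84680194e+00]), 'wrist_force': array([ 0.13777989, -0.27466771,  0.24144469]), 'torque': array([0.01536581, 0.00485429, 0.01339411]), 'gripper_force': 0.0, 'grip_width': 0.0852315380707414}
```

View pics/s0.png

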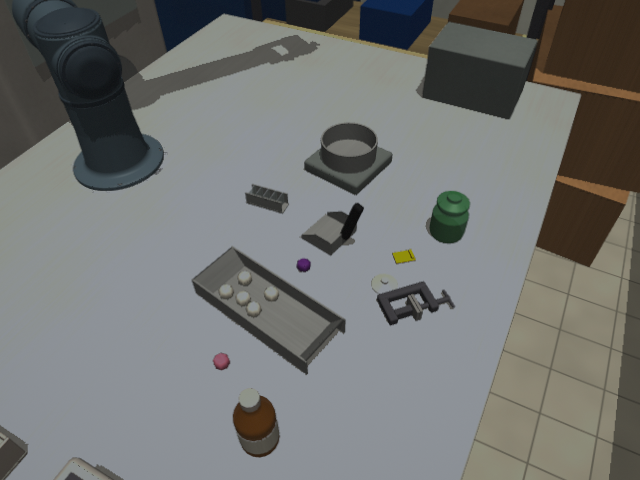

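View pics/d0.png

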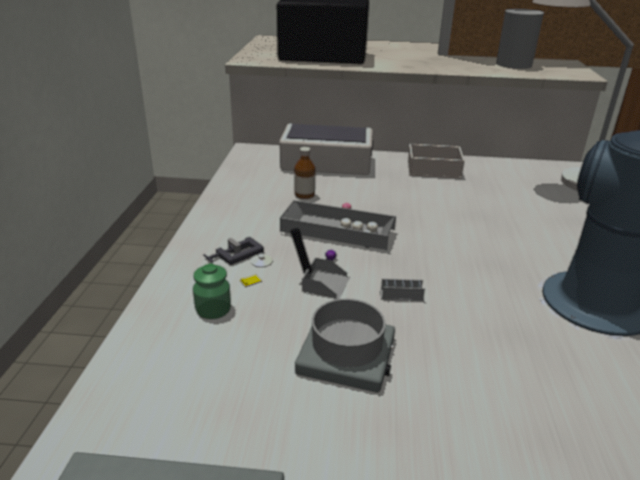

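Scene view: the real scoop is at (330,232), with its black handle at (352,220) and its lip toward (305,232). The tray is at (266,305) with five off-white pastilles. The pink (221,361) and purple (303,265) tablets are decoys. The pot is at (349,150). In the side view the scoop is at (323,280), the pot at (346,335) and the tray at (338,225). The grey open box at (435,160) in the side view is a tray look-alike.

```bash
python3 - <<'E'
from h import *
s=bot.get_image('scene');d=bot.get_image('side')
def show(n,a,b):
    X=tri([(s,a),(d,b)]);print(n,X.round(4),np.abs(proj(s,X)-a).max().round(1))
for l in ['scoop','scoop_grip','scoop_lip','tray','pot','pot_mouth','jar','slide_holder','crucible_lid']:
    a=bot.pinpoint(s,l);b=bot.pinpoint(d,l)
    if a and b: show(l,a[0]['centre'][::-1],b[0]['centre'][::-1])
for uv in [(233,250),(343,321),(307,364),(194,285)]: print('rim',onz(s,uv,.046).round(3))
for x in bot.pinpoint(s,'wax0'): print(x['p'],onz(s,x['centre'][::-1],.02).round(3))
w=bot.get_image('wrist');print(w['position'],w['orientation'])
save(s,'c1.png',(180,110,420,370),2.3)
E
```

```text
scoop [0.5657 0.0058 0.0019] 0.1
scoop_grip [ 6.257e-01 -4.000e-04  9.520e-02] 1.5
scoop_lip [0.5191 0.024  0.0013] 1.9
tray [ 0.5572 -0.2145  0.0072] 5.4
pot [ 0.5031  0.2226 -0.0024] 1.7
pot_mouth [0.5069 0.2222 0.083 ] 0.7
jar [ 0.7797  0.1266 -0.0045] 0.0
slide_holder [0.401  0.0342 0.0055] 1.5
crucible_lid [ 0.7176 -0.0664 -0.0055] 0.4
rim [ 0.438 -0.146  0.046]
rim [ 0.693 -0.196  0.046]
rim [ 0.677 -0.294  0.046]
rim [ 0.422 -0.247  0.046]
0.78 [ 0.538 -0.336  0.02 ]
0.76 [ 0.463 -0.21   0.02 ]
0.74 [ 0.56  -0.099  0.02 ]
0.7 [ 0.548 -0.19   0.02 ]
0.54 [ 0.539 -0.234  0.02 ]
0.47 [ 0.476 -0.176  0.02 ]
0.45 [ 0.501 -0.217  0.02 ]
[0.12000679 0.64256067 0.37376438] [-2.92198016e-01 -2.68146995e-04  1.27563477e+00]
```

View pics/c1.png

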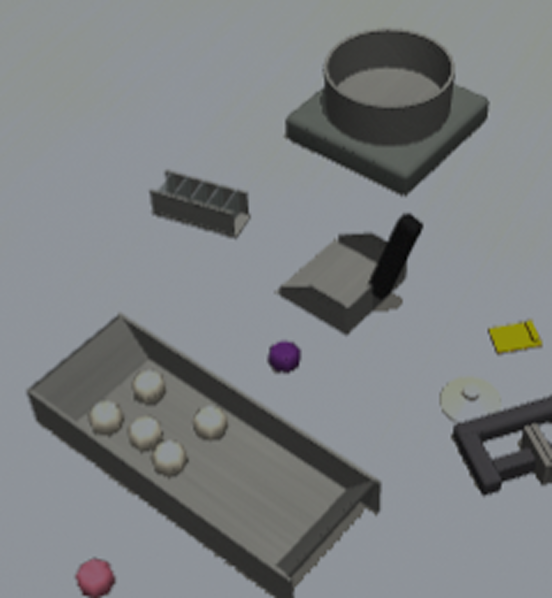

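```bash
cat >> h.py <<'E'
def go(X,yaw=None):
    o=bot.get_obs();r=rot(o['tcp_rot']);psi=np.arctan2(r[1,0],r[0,0])
    t=0
    if yaw is not None:
        t=(psi-yaw+np.pi)%(2*np.pi)-np.pi; psi=yaw
    M=np.array([[np.cos(psi),np.sin(psi),0],[np.sin(psi),-np.cos(psi),0],[0,0,-1]])
    print('t',round(o['time'],2),'turn units',round(np.degrees(t)/4,2),'shift units',(M.T@(np.array(X)-o['ee_pos'])/.03).round(2), 'pos',o['ee_pos'].round(4),'psi',round(np.arctan2(r[1,0],r[0,0]),3),'w',round(o['grip_width'],4),'F',o['wrist_force'].round(1))
E
python3 -c "
from h import *
go([.60,0,.25],2.95)"
```

```text
t 2.2 turn units -1.48 shift units [-17.4  -17.74  -0.62] pos [0.1889 0.622  0.2313] psi 2.847 w 0.0858 F [0.3 0.2 0.2]
```

Call:
move_arm(
  motion="0 -0.87 -0.88 -0.03 -0.75; 0 -0.87 -0.88 -0.03 -0.75; 0 -0.87 -0.88 -0.03 0; 0 -0.87 -0.88 -0.03 0; 0 -0.87 -0.88 -0.03 0; 0 -0.87 -0.88 -0.03 0; 0 -0.87 -0.88 -0.03 0; 0 -0.87 -0.88 -0.03 0",
)

```text
time: 2.87
ee_pos: [0.3497, 0.3706, 0.2388]
tcp_rot: [3.141, 0.0, 2.952]
wrist_force: [0.9, 1.0, -0.3]
grip_width: 0.0425
gripper_force: 0.0
```

Call:
move_arm(
  motion="0 -0.87 -0.88 -0.03 0; 0 -0.87 -0.88 -0.03 0; 0 -0.87 -0.88 -0.03 0; 0 -0.87 -0.88 -0.03 0; 0 -0.87 -0.88 -0.03 0; 0 -0.87 -0.88 -0.03 0; 0 -0.87 -0.88 -0.03 0; 0 -0.87 -0.88 -0.03 0",
)

```text
time: 3.53
ee_pos: [0.5149, 0.1235, 0.246]
tcp_rot: [3.141, 0.001, 2.951]
wrist_force: [0.4, -0.7, 0.1]
grip_width: 0.0427
gripper_force: 0.0
```

```bash
python3 - <<'E'
from h import *
w=bot.get_image('wrist');save(w,'w1.png');go([.6,0,.25],2.95);print(w['position'])
for l,z in [('scoop',0),('scoop_grip',.09),('scoop_lip',0),('tray',0),('pot',0),('pot_mouth',.08)]:
    print(l,[(onz(w,x['centre'][::-1],z).round(4),x['p']) for x in bot.pinpoint(w,l)][:2])
E
```

```text
t 3.58 turn units -0.05 shift units [-3.43 -3.37 -0.12] pos [0.5182 0.1187 0.2464] psi 2.947 w 0.0427 F [ 0.9 -4.8  1.1]
[0.44414666 0.13665963 0.38845434]
scoop [(array([0.5621, 0.0116, 0.    ]), 0.79)]
scoop_grip [(array([0.6609, 0.0448, 0.09  ]), 0.62)]
scoop_lip [(array([0.5225, 0.0167, 0.    ]), 0.68), (array([ 0.5633,  0.014 , -0.    ]), 0.66)]
tray [(array([ 0.5532, -0.2209,  0.    ]), 0.93), (array([0.4011, 0.0292, 0.    ]), 0.19)]
pot [(array([0.5082, 0.2247, 0.    ]), 0.73)]
pot_mouth [(array([0.5083, 0.2233, 0.08  ]), 0.93), (array([ 0.5322, -0.1446,  0.08  ]), 0.42)]
```

View pics/w1.png

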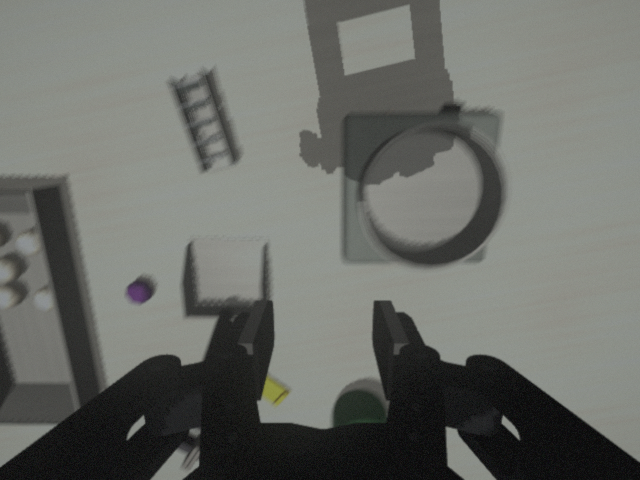

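Wrist view (blurred): pot at (433,190), scoop pan at (230,275) with its handle hidden behind the left finger, purple decoy at (139,290), tray at left with its wax at (25,265). I'll take a steadier view with both scoop and tray clear of the fingers.

```bash
python3 -c "
from h import *
go([.68,-.10,.25],2.95)"
```

```text
t 3.88 turn units 0.04 shift units [-6.88 -6.35 -0.15] pos [0.5135 0.1263 0.2456] psi 2.953 w 0.0426 F [-0.4 -0.1  0.2]
```

Call:
move_arm(
  motion="0 -0.86 -0.79 0 0; 0 -0.86 -0.79 0 0; 0 -0.86 -0.79 0 0; 0 -0.86 -0.79 0 0; 0 -0.86 -0.79 0 0; 0 -0.86 -0.79 0 0; 0 -0.86 -0.79 0 0; 0 -0.86 -0.79 0 0",
)

```text
time: 4.55
ee_pos: [0.6817, -0.0995, 0.2456]
tcp_rot: [3.141, -0.0, 2.954]
wrist_force: [-0.5, 0.4, -0.1]
grip_width: 0.0427
gripper_force: 0.0
```

Call:
move_arm(
  motion="0 0 0 0 0; 0 0 0 0 0; 0 0 0 0 0",
)

```text
time: 4.8
ee_pos: [0.6807, -0.0984, 0.2454]
tcp_rot: [3.141, -0.001, 2.953]
wrist_force: [0.3, -0.1, 0.3]
grip_width: 0.0427
gripper_force: 0.0
```

```bash
python3 - <<'E'
from h import *
w=bot.get_image('wrist');save(w,'w2.png');go([.6,0,.25],2.95);print(w['position'])
for l,z in [('scoop',0),('scoop_grip',.09),('scoop_lip',0),('tray',0),('wax0',.02)]:
    print(l,[(onz(w,x['centre'][::-1],z).round(4),np.round(x['centre'][::-1]),x['p']) for x in bot.pinpoint(w,l)])
for l in ['scoop','tray']:
    m=bot.silhouettes(w,l)[0]['pixels'].astype(np.uint8);print(l,cv2.minAreaRect(cv2.findNonZero(m)))
E
```

```text
t 4.85 turn units 0.05 shift units [ 3.26  2.7  -0.15] pos [ 0.6806 -0.0982  0.2456] psi 2.953 w 0.0427 F [-0.9 -0.  -0.2]
[ 0.61013185 -0.08546193  0.38792658]
scoop [(array([0.5632, 0.0078, 0.    ]), array([407.,  75.]), 0.98), (array([ 0.7157, -0.064 ,  0.    ]), array([360., 236.]), 0.3)]
scoop_grip [(array([ 0.6258, -0.0044,  0.09  ]), array([427., 143.]), 0.81)]
scoop_lip [(array([0.5219, 0.0198, 0.    ]), array([415.,  25.]), 0.89)]
tray [(array([ 0.5527, -0.219 ,  0.    ]), array([181., 110.]), 0.63)]
wax0 [(array([ 0.5479, -0.1865,  0.02  ]), array([205.,  96.]), 0.89), (array([ 0.5053, -0.2197,  0.02  ]), array([156.,  53.]), 0.85), (array([ 0.4689, -0.2219,  0.02  ]), array([141.,   8.]), 0.72), (array([ 0.4841, -0.1766,  0.02  ]), array([195.,  17.]), 0.7), (array([ 0.5422, -0.3305,  0.02  ]), array([ 58., 120.]), 0.64), (array([ 0.5634, -0.0968,  0.02  ]), array([302.,  94.]), 0.62), (array([ 0.535 , -0.2325,  0.02  ]), array([154.,  91.]), 0.56)]
scoop ((411.8804016113281, 95.63092803955078), (100.0784912109375, 139.03826904296875), 2.6025619506835938)
tray ((165.85789489746094, 125.77716064453125), (258.9741516113281, 138.77325439453125), 87.0726547241211)
```

View pics/w2.png

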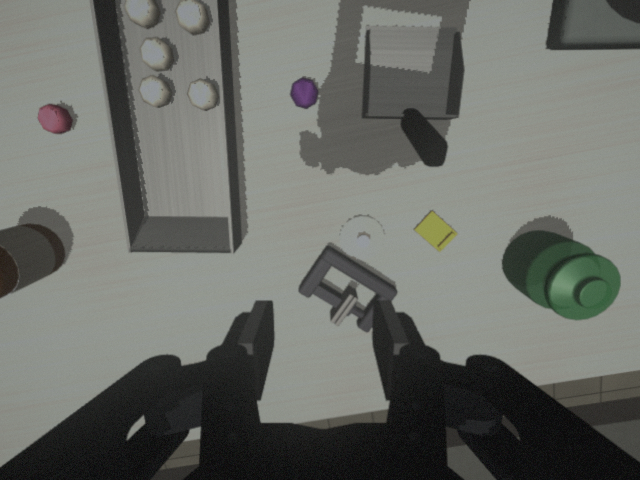

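Sharp view: the scoop pan spans (365..462, 28..118), and its black handle tip is at (430,150). The tray's +x end is at (130..240, 216..251), with five white pastilles at (142,10), (192,15), (156,53), (155,90) and (203,94). The purple (304,93) and pink (55,118) ones are decoys outside the tray.

```bash
python3 - <<'E'
from h import *
w=bot.get_image('wrist')
def P(n,uv,z): print(n,onz(w,uv,z)[:2].round(4))
P('lipL',(370,27),.01);P('lipR',(461,33),.01);P('backL',(363,117),.034);P('backR',(460,118),.034)
P('rim+xL',(130,251),.046);P('rim+xR',(236,251),.046);P('floorL',(144,216),.01);P('floorR',(229,216),.01)
P('rimL0',(94,0),.046);P('rimR0',(238,0),.046)
P('flL0',(118,0),.01);P('flR0',(219,0),.01)
bot_p=np.array([0.5635,.0078])
o=bot.get_obs()
E
```

```text
lipL [ 0.5187 -0.0244]
lipR [0.5395 0.0575]
backL [ 0.5953 -0.0456]
backR [0.6131 0.0421]
rim+xL [ 0.6755 -0.2933]
rim+xR [ 0.6953 -0.1903]
floorL [ 0.6482 -0.2873]
floorR [ 0.6652 -0.1986]
rimL0 [ 0.4662 -0.2488]
rimR0 [ 0.4879 -0.1334]
flL0 [ 0.455  -0.2447]
flR0 [ 0.4719 -0.1552]
```

```bash
python3 -c "
from h import *
go([.6257,-.0035,.150],2.915)"
```

```text
t 5.25 turn units 0.53 shift units [2.51 2.71 3.2 ] pos [ 0.6809 -0.0996  0.2459] psi 2.952 w 0.0429 F [-0.5 -0.4 -0.3]
```

Call:
move_arm(
  motion="0 0.63 0.68 0.6 0.53; 0 0.63 0.68 0.6 0; 0 0.63 0.68 0.6 0; 0 0.62 0.67 0.6 0; 0 0 0 0 0; 0 0 0 0.8 0; 0 0 0 0 0; 0 0 0 0 0",
)

```text
time: 5.92
ee_pos: [0.6244, -0.0044, 0.1489]
tcp_rot: [-3.141, -0.002, 2.914]
wrist_force: [-0.3, -0.3, 0.1]
grip_width: 0.043
gripper_force: 0.0
```

```bash
python3 - <<'E'
from h import *
go([.6257,-.0035,.071],2.915)
w=bot.get_image('wrist');save(w,'w3.png',(160,120,480,480),1.6)
print([(onz(w,x['centre'][::-1],.09).round(4),x['p']) for x in bot.pinpoint(w,'scoop_grip')],[(onz(w,x['centre'][::-1],.0).round(4),x['p']) for x in bot.pinpoint(w,'scoop_lip')])
E
```

```text
t 5.92 turn units -0.01 shift units [-0.04  0.04  2.6 ] pos [ 0.6244 -0.0044  0.1489] psi 2.914 w 0.043 F [-0.3 -0.3  0.1]
[(array([ 0.625 , -0.0054,  0.09  ]), 0.85)] [(array([0.5236, 0.0154, 0.    ]), 0.88)]
```

View pics/w3.png

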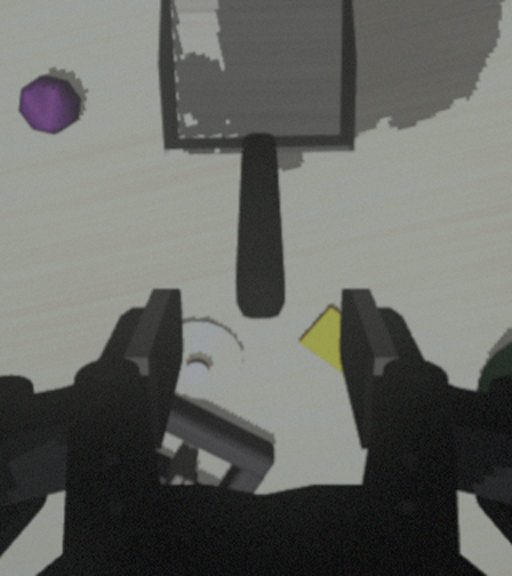

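The handle (crop 260,230) is centred between the fingers and the pan is square to the gripper. This matches the chosen scoop, so I'll descend and close.

Call:
move_arm(
  motion="0 0 0 0.65 0; 0 0 0 0.65 0; 0 0 0 0.65 0; 0 0 0 0.6 0; 0 0 0 0 0; 0 0 0 0 0; -1 0 0 0 0; -1 0 0 0 0",
)

```text
time: 6.73
ee_pos: [0.6266, -0.0047, 0.0754]
tcp_rot: [3.141, 0.004, 2.914]
wrist_force: [0.2, 0.4, 1.4]
grip_width: 0.0195
gripper_force: 0.0
```

Call:
move_arm(
  motion="-1 0 0 0 0; -1 0 0 0 0; -1 0 0 0 0; -1 0 0 0 0; -1 0 0 0 0",
)

```text
time: 7.15
ee_pos: [0.6266, -0.0047, 0.0753]
tcp_rot: [-3.142, 0.004, 2.915]
wrist_force: [0.2, -0.7, 5.3]
grip_width: 0.0153
gripper_force: 61.2
```

```bash
python3 - <<'E'
from h import *
c,s=np.cos(np.radians(-12)),np.sin(np.radians(-12));o=bot.get_obs()['ee_pos']
go([.6257,-.0035,.071],2.932)
# tray: lip at +.017 -> grip at .017+.104
g=np.array([.555,-.2205])+.121*np.array([c,s]);print(g)
go([*g,.155],2.932);go([*g,.081],2.932)
E
```

```text
t 7.15 turn units -0.25 shift units [0.04 0.03 0.14] pos [ 0.6266 -0.0047  0.0753] psi 2.915 w 0.0153 F [ 0.2 -0.7  5.3]
[ 0.67335586 -0.24565731]
t 7.15 turn units -0.25 shift units [-3.2  -7.53 -2.66] pos [ 0.6266 -0.0047  0.0753] psi 2.915 w 0.0153 F [ 0.2 -0.7  5.3]
t 7.15 turn units -0.25 shift units [-3.2  -7.53 -0.19] pos [ 0.6266 -0.0047  0.0753] psi 2.915 w 0.0153 F [ 0.2 -0.7  5.3]
```

Call:
move_arm(
  motion="-1 0 0 -0.5 0; -1 0 0 -0.9 0; -1 0 0 -0.9 0; -1 0 -0.4 -0.3 -0.25; -1 -0.3 -0.7 0 0; -1 -0.3 -0.7 0 0; -1 -0.3 -0.7 0 0; -1 -0.3 -0.7 0 0",
)

```text
time: 7.82
ee_pos: [0.6399, -0.1064, 0.1511]
tcp_rot: [3.141, -0.0, 2.932]
wrist_force: [-0.8, -0.7, -2.0]
grip_width: 0.0154
gripper_force: 60.4
```

Call:
move_arm(
  motion="-1 -0.3 -0.7 0 0; -1 -0.3 -0.7 0 0; -1 -0.3 -0.7 0 0; -1 -0.3 -0.7 0 0; -1 -0.3 -0.7 0 0; -1 -0.3 -0.6 0 0; -1 -0.2 -0.2 0 0; -1 0 0 0 0",
)

```text
time: 8.48
ee_pos: [0.6722, -0.2457, 0.1509]
tcp_rot: [3.142, 0.0, 2.93]
wrist_force: [-0.4, -0.5, -2.0]
grip_width: 0.0154
gripper_force: 60.4
```

```bash
python3 - <<'E'
from h import *
go([.6734,-.2457,.0853],2.932)
w=bot.get_image('wrist');s=bot.get_image('scene');d=bot.get_image('side')
save(w,'w4.png')
im=[p['img'][a:b,c:e,::-1] for p,a,b,c,e in ((s,180,420,170,470),(d,120,320,220,470))]
cv2.imwrite('pics/sd4.png',np.hstack([cv2.resize(i,(400,340)) for i in im]))
for p in (w,s,d):
    for l in ['scoop','scoop_lip','scoop_grip']: print(l,[(np.round(x['centre'][::-1]),round(x['p'],2)) for x in bot.pinpoint(p,l)[:1]])
a=[(p,bot.pinpoint(p,'scoop_lip')) for p in (w,s,d)];print(tri([(p,x[0]['centre'][::-1]) for p,x in a if x]))
E
```

```text
t 8.48 turn units -0.03 shift units [-0.04  0.01  2.19] pos [ 0.6722 -0.2457  0.1509] psi 2.93 w 0.0154 F [-0.4 -0.5 -2. ]
scoop [(array([326., 156.]), 0.87)]
scoop_lip [(array([322.,  76.]), 0.86)]
scoop_grip [(array([325., 327.]), 0.93)]
scoop [(array([289., 306.]), 0.95)]
scoop_lip [(array([268., 294.]), 0.93)]
scoop_grip [(array([260., 440.]), 0.72)]
scoop [(array([317., 199.]), 0.83)]
scoop_lip [(array([330., 202.]), 0.64)]
scoop_grip [(array([289., 162.]), 0.76)]
[ 0.56957913 -0.2245205   0.07952718]
```

View pics/w4.png

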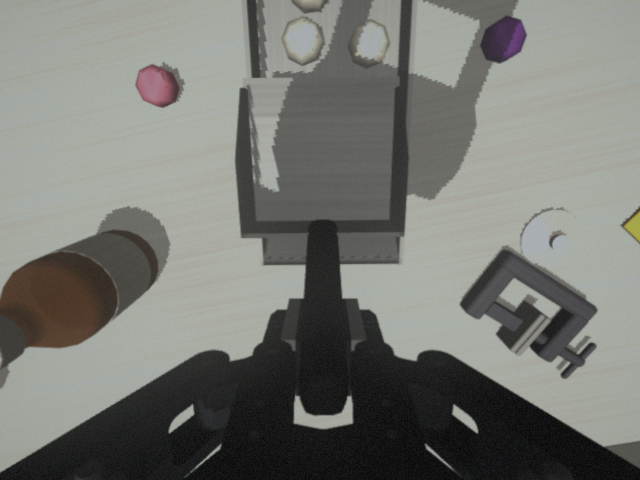

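View pics/sd4.png

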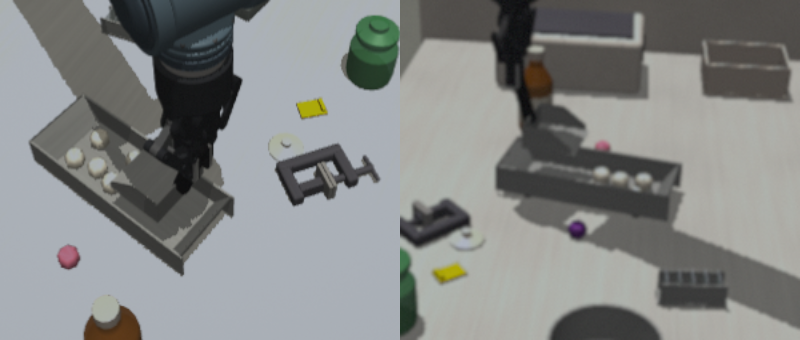

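The scoop hangs flat over the tray: lip at wrist (322,76), the two nearest pastilles at (303,40) and (369,43), and the tray's +x rim at (263..402, 264). I'll check its lateral alignment before lowering.

```bash
python3 - <<'E'
from h import *
w=bot.get_image('wrist')
for n,uv,z in [('eL',(263,264),.046),('eR',(402,264),.046),('tL',(245,2),.046),('tR',(412,2),.046),('lipL',(248,80),.086),('lipR',(400,80),.086),('bL',(242,234),.11),('bR',(405,234),.11),('wl',(303,40),.025),('wr',(369,43),.025)]:
    X=onz(w,uv,z)[:2]; c,s=np.cos(np.radians(-12)),np.sin(np.radians(-12)); r=X-[.555,-.2205]
    print(n,X.round(4),'tray',np.round([c*r[0]+s*r[1],-s*r[0]+c*r[1]],4))
E
```

```text
eL [ 0.6751 -0.2898] tray [ 0.1319 -0.0428]
eR [ 0.6961 -0.1911] tray [0.132  0.0581]
tL [ 0.5142 -0.2582] tray [-0.032  -0.0454]
tR [ 0.5348 -0.1615] tray [-0.032   0.0536]
lipL [ 0.5627 -0.2617] tray [ 0.0161 -0.0387]
lipR [ 0.5793 -0.1835] tray [0.0161 0.0413]
bL [ 0.6377 -0.2808] tray [ 0.0934 -0.0418]
bR [ 0.6555 -0.1971] tray [0.0935 0.0438]
wl [ 0.5356 -0.229 ] tray [-0.0172 -0.0124]
wr [ 0.5464 -0.1867] tray [-0.0154  0.0313]
```

Call:
move_arm(
  motion="-1 0 0.21 0.3 -0.3; -1 0 0 0.6 0; -1 0 0 0.6 0; -1 0 0 0.4 0; -1 0 0 0.2 0; -1 0 0 0.1 0; -1 0 0 0 0; -1 0 0 0 0",
)

```text
time: 9.95
ee_pos: [0.6737, -0.2382, 0.0856]
tcp_rot: [-3.141, 0.001, 2.953]
wrist_force: [0.5, 0.9, -0.5]
grip_width: 0.0153
gripper_force: 60.4
```

```bash
python3 - <<'E'
from h import *
go([.6734,-.2394,.0853],2.953)
w=bot.get_image('wrist');save(w,'w5.png')
E
```

```text
t 9.95 turn units 0.0 shift units [ 0.   -0.04  0.01] pos [ 0.6737 -0.2382  0.0856] psi 2.953 w 0.0153 F [ 0.5  0.9 -0.5]
```

View pics/w5.png

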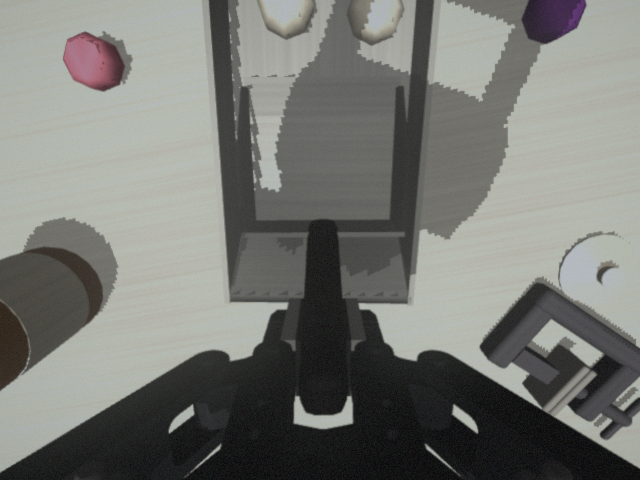

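The scoop sits centred in the tray with light floor contact, the lip at (322,78) just behind the two nearest pastilles. I'll push toward the -x end.

Call:
move_arm(
  motion="-1 0.2 0 0.05 0; -1 0.4 0 0 0; -1 0.4 0 0 0; -1 0.4 0 0 0; -1 0.4 0 0 0; -1 0.4 0 0 0; -1 0.4 0 0 0; -1 0.4 0 0 0",
)

```text
time: 10.67
ee_pos: [0.5856, -0.2218, 0.0854]
tcp_rot: [-3.141, 0.005, 2.952]
wrist_force: [2.2, 0.3, 2.0]
grip_width: 0.0152
gripper_force: 60.9
```

Call:
move_arm(
  motion="-1 0.2 0 0 0; -1 0.2 0 0 0; -1 0 0 0 0",
)

```text
time: 10.92
ee_pos: [0.5735, -0.2195, 0.0853]
tcp_rot: [-3.141, 0.003, 2.952]
wrist_force: [1.6, 0.1, 4.8]
grip_width: 0.0152
gripper_force: 61.2
```

```bash
python3 - <<'E'
from h import *
go([.6737,-.2382,.0853],2.953)
s=bot.get_image('scene');w=bot.get_image('wrist')
cv2.imwrite('pics/c6.png',np.hstack([cv2.resize(s['img'][200:400,160:380,::-1],(374,340)),cv2.resize(w['img'][0:360,120:540,::-1],(397,340))]))
E
```

```text
t 10.92 turn units -0.01 shift units [-3.4   0.02 -0.  ] pos [ 0.5735 -0.2195  0.0853] psi 2.952 w 0.0152 F [1.6 0.1 4.8]
```

View pics/c6.png

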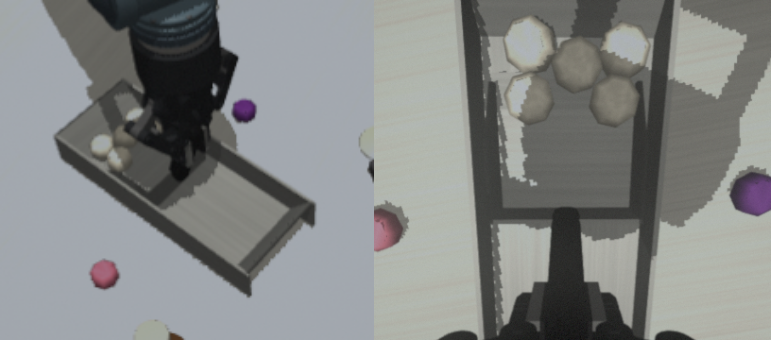

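Five pastilles are gathered: two are fully in the pan (crop 530,98 and 614,100) and three lie against the -x end wall at the lip. I'll push the last 18 mm slowly, then check with the networks.

Call:
move_arm(
  motion="-1 0.15 0 0 0; -1 0.15 0 0 0; -1 0.15 0 0 0; -1 0.1 0 0 0; -1 0 0 0 0; -1 0 0 0 0",
)

```text
time: 11.52
ee_pos: [0.558, -0.2166, 0.0853]
tcp_rot: [-3.141, 0.004, 2.953]
wrist_force: [3.2, -0.5, 6.5]
grip_width: 0.0154
gripper_force: 61.5
```

```bash
cat >> h.py <<'E'
def tr(X,yaw=-11):
    c,s=np.cos(np.radians(yaw)),np.sin(np.radians(yaw)); r=np.array(X)[:2]-[.555,-.2205]
    return np.round([c*r[0]+s*r[1],-s*r[0]+c*r[1]],4)
def wax(p,z): return [(round(x['p'],2),np.round(x['centre'][::-1]).tolist(),tr(onz(p,x['centre'][::-1],z)).tolist()) for x in bot.pinpoint(p,'wax0')]
E
python3 - <<'E'
from h import *
go([.6737,-.2382,.0853],2.953)
w=bot.get_image('wrist')
for x in wax(w,.022): print(x)
for x in bot.pinpoint(w,'scoop_lip')[:2]: print('lip',x['p'],tr(onz(w,x['centre'][::-1],.01)))
for x in bot.pinpoint(w,'scoop')[:1]: print('scoop',x['p'],tr(onz(w,x['centre'][::-1],.01)))
E
```

```text
t 11.52 turn units -0.01 shift units [-3.92  0.01 -0.  ] pos [ 0.558  -0.2166  0.0853] psi 2.953 w 0.0154 F [ 3.2 -0.5  6.5]
(0.98, [285.0, 82.0], [-0.0993, -0.0159])
(0.91, [332.0, 103.0], [-0.0894, 0.0084])
(0.79, [375.0, 136.0], [-0.0726, 0.0318])
(0.69, [378.0, 81.0], [-0.1, 0.0324])
(0.69, [280.0, 137.0], [-0.0722, -0.0195])
(0.67, [133.0, 269.0], [0.004, -0.111])
(0.64, [520.0, 229.0], [-0.0209, 0.1193])
lip 0.95 [-0.1043  0.0036]
lip 0.31 [-0.091  0.008]
scoop 0.68 [-0.0629  0.0058]
```

Call:
move_arm(
  motion="-1 0 0 -0.1 0; -1 0 0 -0.15 0; -1 0 0 -0.25 0; -1 0 0 -0.3 0; -1 0 0 -0.3 0; -1 0 0 -0.3 0; -1 0 0 -0.25 0; -1 0 0 -0.15 0",
)

```text
time: 12.38
ee_pos: [0.5574, -0.2162, 0.1395]
tcp_rot: [-3.141, 0.002, 2.953]
wrist_force: [0.1, -0.3, -2.2]
grip_width: 0.0154
gripper_force: 60.2
```

```bash
python3 - <<'E'
from h import *
go([.558,-.2166,.0853],2.953)
w=bot.get_image('wrist')
for x in wax(w,.073): print(x)
for x in bot.pinpoint(w,'scoop_lip')[:2]: print('lip',x['p'],x['centre'],tr(onz(w,x['centre'][::-1],.06)))
for x in bot.pinpoint(w,'scoop')[:1]: print('scoop',x['p'],tr(onz(w,x['centre'][::-1],.06)))
s=bot.get_image('scene')
print([(x['p'],np.round(x['centre'][::-1])) for x in bot.pinpoint(s,'wax0')])
E
```

```text
t 12.38 turn units 0.0 shift units [-0.02 -0.01  1.81] pos [ 0.5574 -0.2162  0.1395] psi 2.953 w 0.0154 F [ 0.1 -0.3 -2.2]
(0.97, [170.0, 245.0], [-0.0106, -0.0882])
(0.95, [374.0, 84.0], [-0.0999, 0.0311])
(0.84, [285.0, 81.0], [-0.101, -0.0163])
(0.84, [372.0, 136.0], [-0.0739, 0.0308])
(0.8, [280.0, 140.0], [-0.0713, -0.02])
(0.7, [479.0, 214.0], [-0.0303, 0.0958])
lip 0.95 [75.9, 323.8] [-0.1058  0.0043]
scoop 0.85 [-0.0626  0.0034]
[(0.74, array([216., 266.])), (0.71, array([226., 277.])), (0.62, array([221., 360.])), (0.5, array([247., 257.])), (0.46, array([303., 265.])), (0.43, array([232., 264.])), (0.33, array([259., 439.]))]
```

Call:
move_arm(
  motion="-1 -0.1 0 0 0; -1 -0.2 0 0 0; -1 -0.3 0 0 0; -1 -0.3 0 0 0; -1 -0.3 0 0 0; -1 -0.3 0 0 0; -1 -0.2 0 0 0; -1 -0.1 0 0 0",
)

```text
time: 13.35
ee_pos: [0.611, -0.2263, 0.1376]
tcp_rot: [-3.141, 0.0, 2.953]
wrist_force: [-0.5, 0.6, -2.0]
grip_width: 0.0153
gripper_force: 60.2
```

Call:
move_arm(
  motion="-1 1 0 0 0; -1 0.75 0 0 0; -1 0.55 0 0 0; -1 0.35 0 0 0; -1 0.18 0 0 0; -1 0.05 0 0 0; -1 0 0 0 0",
)

```text
time: 13.93
ee_pos: [0.5252, -0.21, 0.1379]
tcp_rot: [-3.141, 0.001, 2.953]
wrist_force: [0.1, 0.1, -1.9]
grip_width: 0.0154
gripper_force: 60.3
```

```bash
cat >> h.py <<'E'
def rel(w):  # wax positions relative to scoop lip (tool frame), using TCP: along scoop x from TCP, lateral
    o=bot.get_obs();r=rot(o['tcp_rot']);z=o['ee_pos'][2]-.0753+.0125
    for x in bot.pinpoint(w,'wax0'):
        d=r.T@(onz(w,x['centre'][::-1],z)-o['ee_pos']); print(' wax',round(x['p'],2),'behind lip',round((.106-d[0])*1000,1),'lat',round(d[1]*1000,1))
    for l,zz in (('scoop_lip',-.0125),('scoop',-.0125)):
        for x in bot.pinpoint(w,l)[:1]:
            d=r.T@(onz(w,x['centre'][::-1],z+zz)-o['ee_pos']); print(' ',l,round(x['p'],2),'behind lip',round((.106-d[0])*1000,1))
E
python3 - <<'E'
from h import *
go([.558,-.2166,.0853],2.953)
w=bot.get_image('wrist');rel(w)
E
```

```text
t 13.93 turn units -0.0 shift units [-1.11 -0.01  1.75] pos [ 0.5252 -0.21    0.1379] psi 2.953 w 0.0154 F [ 0.1  0.1 -1.9]
 wax 0.97 behind lip 101.4 lat 91.2
 wax 0.86 behind lip 41.5 lat -22.3
 wax 0.78 behind lip 10.0 lat -20.0
 wax 0.75 behind lip 8.7 lat 27.1
 wax 0.67 behind lip 19.6 lat 1.7
 wax 0.65 behind lip 41.5 lat 1.1
 wax 0.58 behind lip 39.1 lat 28.3
 wax 0.57 behind lip 118.6 lat -92.7
  scoop_lip 0.65 behind lip -1.3
  scoop 0.63 behind lip 39.9
```

All five sit in the pan (the front ones 9–10 mm behind the lip). I'll carry it gently to the near side of the pot.

Call:
move_arm(
  motion="-1 0 0.2 0 0; -1 -0.05 0.4 0 0; -1 -0.1 0.6 0 0; -1 -0.15 0.8 0 0; -1 -0.18 0.92 0 0; -1 -0.18 0.92 0 0; -1 -0.18 0.92 0 0; -1 -0.18 0.92 0 0",
)

```text
time: 14.8
ee_pos: [0.5875, -0.0457, 0.1377]
tcp_rot: [3.141, -0.0, 2.953]
wrist_force: [0.9, 0.3, -2.2]
grip_width: 0.0152
gripper_force: 60.3
```

Call:
move_arm(
  motion="-1 -0.18 0.92 0 0; -1 -0.18 0.92 0 0; -1 -0.18 0.92 0 0; -1 -0.18 0.92 0 0; -1 -0.18 0.92 0 0; -1 -0.18 0.92 0 0; -1 -0.18 0.92 0 0; -1 -0.18 0.8 0 0",
)

```text
time: 15.47
ee_pos: [0.6704, 0.1596, 0.1376]
tcp_rot: [-3.141, 0.0, 2.955]
wrist_force: [1.9, -0.9, -1.9]
grip_width: 0.0154
gripper_force: 60.6
```

Call:
move_arm(
  motion="-1 -0.18 0.6 0 0; -1 -0.15 0.4 0 0; -1 -0.1 0.2 0 0; -1 -0.05 0 0 0; -1 0 0 0 0; -1 0 0 0 0",
)

```text
time: 15.97
ee_pos: [0.6908, 0.1892, 0.1375]
tcp_rot: [-3.141, -0.001, 2.952]
wrist_force: [-0.5, -0.2, -1.9]
grip_width: 0.0152
gripper_force: 60.6
```

```bash
python3 - <<'E'
from h import *
go([.6896,.188,.135],2.950)
w=bot.get_image('wrist');rel(w);s=bot.get_image('scene');d=bot.get_image('side')
print('pot',[(x['p'],onz(w,x['centre'][::-1],.08).round(4)) for x in bot.pinpoint(w,'pot_mouth')])
for p in (s,d): print([(round(x['p'],2),np.round(x['centre'][::-1]).tolist()) for x in bot.pinpoint(p,'wax0')])
for l in ('scoop','scoop_lip','scoop_grip'):
    a=[(p,bot.pinpoint(p,l)) for p in (w,s,d)];print(l,[round(x[0]['p'],2) if x else 0 for p,x in a],tri([(p,x[0]['centre'][::-1]) for p,x in a if x]).round(4))
a=[(p,bot.pinpoint(p,'pot_mouth')) for p in (w,s,d)];print([round(x[0]['p'],2) if x else 0 for p,x in a],tri([(p,x[0]['centre'][::-1]) for p,x in a if x]).round(4))
E
```

```text
t 15.97 turn units 0.03 shift units [ 0.03 -0.05  0.08] pos [0.6908 0.1892 0.1375] psi 2.952 w 0.0152 F [-0.5 -0.2 -1.9]
 wax 0.96 behind lip 8.4 lat 6.7
 wax 0.81 behind lip 9.0 lat -27.2
 wax 0.81 behind lip 46.7 lat -26.0
 wax 0.78 behind lip 39.9 lat 26.0
 wax 0.68 behind lip 30.4 lat -5.5
 wax 0.63 behind lip 1.4 lat -0.6
  scoop_lip 0.66 behind lip 0.3
  scoop 0.8 behind lip 42.6
pot []
[(0.77, [225.0, 359.0]), (0.72, [301.0, 262.0]), (0.71, [403.0, 154.0]), (0.62, [375.0, 159.0]), (0.54, [385.0, 155.0]), (0.51, [380.0, 154.0]), (0.41, [393.0, 159.0])]
[(0.72, [296.0, 316.0]), (0.71, [288.0, 307.0]), (0.6, [282.0, 297.0]), (0.6, [279.0, 318.0]), (0.54, [306.0, 301.0]), (0.53, [345.0, 207.0]), (0.52, [326.0, 253.0])]
scoop [0.8, 0.96, 0.96] [0.6291 0.1989 0.07  ]
scoop_lip [0.66, 0.93, 0.59] [0.5843 0.2112 0.0703]
scoop_grip [0.78, 0, 0.73] [0.6873 0.1894 0.1579]
[0, 0.76, 0.78] [0.5081 0.2241 0.083 ]
```

Five pastilles are in the pan and none are left in the tray. The scoop is flat, its lip 13 mm from the pot's outer wall. Now I'll pivot it slightly lip-down in the grip by pushing the lip against that wall.

Call:
move_arm(
  motion="-1 0.12 0 0 0; -1 0.18 0 0 0; -1 0.14 0 0 0; -1 0.12 0 -0.07 0; -1 0.12 0 -0.1 0; -1 0.12 0 -0.1 0; -1 0.08 0 -0.05 0; -1 0 0 0 0",
)

```text
time: 17.68
ee_pos: [0.6661, 0.1945, 0.1488]
tcp_rot: [3.141, 0.004, 2.953]
wrist_force: [4.6, -1.6, -1.2]
grip_width: 0.0152
gripper_force: 60.6
```

```bash
cat >> h.py <<'E'
def tilt(*ps):
    o=bot.get_obs();r=rot(o['tcp_rot'])
    for l in ('scoop','scoop_lip'):
        a=[(p,bot.pinpoint(p,l)) for p in ps];X=tri([(p,x[0]['centre'][::-1]) for p,x in a if x])
        d=r.T@(X-o['ee_pos'])*1000
        # nominal (flat) vector from grasp point: x forward, z down
        n={'scoop':(64,90+4),'scoop_lip':(106,94)}[l]
        th=np.degrees(np.arctan2(n[0],n[1])-np.arctan2(d[0],d[2]+19+3))
        print(' ',l,[round(x[0]['p'],2) if x else 0 for p,x in a],X.round(4),'tool',d.round(1),'tilt lip-down',th.round(1))
E
python3 - <<'E'
from h import *
go([.6896,.188,.135],2.950)
w=bot.get_image('wrist');rel(w);s=bot.get_image('scene');d=bot.get_image('side')
tilt(s,d);tilt(w,s,d)
E
```

```text
t 17.68 turn units 0.05 shift units [-0.81 -0.06  0.46] pos [0.6661 0.1945 0.1488] psi 2.953 w 0.0152 F [ 4.6 -1.6 -1.2]
 wax 0.95 behind lip 44.6 lat 25.7
 wax 0.9 behind lip 15.9 lat -27.1
 wax 0.9 behind lip 21.9 lat 8.6
 wax 0.71 behind lip 41.0 lat -4.8
 wax 0.69 behind lip 54.8 lat -27.7
  scoop 0.94 behind lip 46.3
  scoop [0.59, 0.88] [0.6126 0.2016 0.0654] tool [54.5 -3.1 82.9] tilt lip-down 6.8
  scoop_lip [0.67, 0.96] [0.5699 0.2119 0.0701] tool [98.3 -1.  78.1] tilt lip-down 3.9
  scoop [0.94, 0.59, 0.88] [0.6109 0.2041 0.0652] tool [56.6 -0.9 83.1] tilt lip-down 6.0
  scoop_lip [0, 0.67, 0.96] [0.5699 0.2119 0.0701] tool [98.3 -1.  78. ] tilt lip-down 3.9
```

Call:
move_arm(
  motion="-1 0.12 0 -0.08 0; -1 0.12 0 -0.1 0; -1 0.08 0 -0.1 0; -1 0 0 0 0",
)

```text
time: 18.82
ee_pos: [0.6562, 0.1965, 0.1567]
tcp_rot: [3.141, 0.002, 2.953]
wrist_force: [4.5, -1.3, 0.4]
grip_width: 0.0153
gripper_force: 61.0
```

```bash
python3 - <<'E'
from h import *
go([.6896,.188,.135],2.950)
w=bot.get_image('wrist');rel(w);s=bot.get_image('scene');d=bot.get_image('side')
tilt(s,d);tilt(w,s,d)
E
```

```text
t 18.82 turn units 0.04 shift units [-1.15 -0.07  0.72] pos [0.6562 0.1965 0.1567] psi 2.953 w 0.0153 F [ 4.5 -1.3  0.4]
 wax 0.95 behind lip 30.0 lat 8.8
 wax 0.88 behind lip 53.3 lat 23.2
 wax 0.76 behind lip 26.3 lat -25.9
 wax 0.64 behind lip 64.3 lat -27.3
 wax 0.57 behind lip 52.2 lat -2.4
  scoop_lip 0.72 behind lip 17.0
  scoop 0.63 behind lip 58.3
  scoop [0.83, 0.75] [0.6077 0.2014 0.0718] tool [48.8 -4.2 84.4] tilt lip-down 9.6
  scoop_lip [0.93, 0] [ 0.6523 -0.0023  0.25  ] tool [ -33.5 -195.9  -93.8] tilt lip-down 203.4
  scoop [0.63, 0.83, 0.75] [0.6085 0.2038 0.0721] tool [48.5 -1.8 84.1] tilt lip-down 9.7
  scoop_lip [0.72, 0.93, 0] [0.57   0.2134 0.0735] tool [88.1  0.4 82.6] tilt lip-down 8.3
```

Tilt is about 10° lip-down and the pastilles are holding. I'll raise it and go over the rim.

Call:
move_arm(
  motion="-1 -0.1 0 -0.15 0; -1 -0.05 0 -0.25 0; -1 0 0 -0.3 0; -1 0 0 -0.2 0; -1 0.15 0 -0.1 0; -1 0.35 0 0 0; -1 0.5 0 0 0; -1 0.5 0 0 0",
)

```text
time: 20.28
ee_pos: [0.6148, 0.2042, 0.1858]
tcp_rot: [3.142, -0.001, 2.953]
wrist_force: [-0.5, 1.2, -2.2]
grip_width: 0.0154
gripper_force: 61.0
```

Call:
move_arm(
  motion="-1 0.5 0 0 0; -1 0.45 0 0 0; -1 0.35 0 0 0; -1 0.25 0 0 0; -1 0.15 0 0 0; -1 0.05 0 0 0; -1 0 0 0 0",
)

```text
time: 20.87
ee_pos: [0.5644, 0.214, 0.1858]
tcp_rot: [3.142, 0.0, 2.953]
wrist_force: [0.1, 0.2, -1.2]
grip_width: 0.0154
gripper_force: 61.0
```

```bash
python3 - <<'E'
from h import *
go([.5571,.2145,.1623],2.950)
w=bot.get_image('wrist');rel(w);s=bot.get_image('scene');d=bot.get_image('side')
tilt(w,s,d)
E
```

```text
t 20.87 turn units 0.04 shift units [ 0.24 -0.03  0.78] pos [0.5644 0.214  0.1858] psi 2.953 w 0.0154 F [ 0.1  0.2 -1.2]
 wax 0.93 behind lip 28.1 lat 9.0
 wax 0.89 behind lip 115.1 lat -196.4
 wax 0.83 behind lip 62.3 lat -27.1
 wax 0.76 behind lip 23.3 lat -25.0
 wax 0.66 behind lip 52.6 lat 25.7
 wax 0.65 behind lip 204.9 lat -104.2
 wax 0.61 behind lip 51.1 lat -3.5
  scoop_lip 0.81 behind lip 16.6
  scoop 0.96 behind lip 55.9
  scoop [0.96, 0.94, 0.8] [0.5165 0.221  0.0986] tool [48.7 -1.9 87. ] tilt lip-down 10.2
  scoop_lip [0.81, 0.91, 0.72] [0.4741 0.2325 0.0968] tool [92.5  1.4 88.8] tilt lip-down 8.6
```

Call:
move_arm(
  motion="-1 0.08 0 0.1 0; -1 0.04 0 0.2 0; -1 0 0 0.25 0; -1 0 0 0.15 0; -1 0 0 0.08 0; -1 0 0 0 0; -1 0 0 0 0",
)

```text
time: 22.05
ee_pos: [0.5608, 0.2145, 0.162]
tcp_rot: [-3.141, -0.0, 2.953]
wrist_force: [0.7, 0.8, -2.6]
grip_width: 0.0152
gripper_force: 61.0
```

```bash
python3 - <<'E'
from h import *
go([.5571,.2145,.1623],2.950)
s=bot.get_image('scene');d=bot.get_image('side');w=bot.get_image('wrist')
tilt(w,s,d)
E
```

```text
t 22.05 turn units 0.04 shift units [ 0.12 -0.02 -0.01] pos [0.5608 0.2145 0.162 ] psi 2.953 w 0.0152 F [ 0.7  0.8 -2.6]
  scoop [0.82, 0.7, 0.76] [0.5135 0.2254 0.0823] tool [48.9  1.6 80.4] tilt lip-down 8.7
  scoop_lip [0, 0.56, 0.66] [0.4684 0.2364 0.0765] tool [95.2  4.  86.1] tilt lip-down 7.1
```

Call:
move_arm(
  motion="-1 0.1 0 0 0; -1 0.1 0 0 0; -1 0.1 0 0 0; -1 0.1 0 0 0; -1 0 0 0 0",
)

```text
time: 22.92
ee_pos: [0.5506, 0.2165, 0.1635]
tcp_rot: [3.141, 0.006, 2.953]
wrist_force: [4.6, -1.3, -1.9]
grip_width: 0.0152
gripper_force: 61.0
```

Contact with the far inner wall (4.8 N). I'll pivot the scoop along the arc to pour.

Call:
move_arm(
  motion="-1 0.14 0 -0.07 0; -1 0.14 0 -0.07 0; -1 0.14 0 -0.07 0; -1 0.14 0 -0.07 0; -1 0.19 0 -0.06 0; -1 0.19 0 -0.06 0; -1 0.19 0 -0.06 0; -1 0.19 0 -0.06 0",
)

```text
time: 23.58
ee_pos: [0.5124, 0.2238, 0.1801]
tcp_rot: [3.141, 0.008, 2.953]
wrist_force: [3.3, -2.3, 1.4]
grip_width: 0.0155
gripper_force: 61.5
```

```bash
python3 - <<'E'
from h import *
go([.5571,.2145,.1623],2.950)
s=bot.get_image('scene');d=bot.get_image('side');w=bot.get_image('wrist')
tilt(s,d);tilt(w,s,d)
E
```

```text
t 23.58 turn units 0.04 shift units [-1.52 -0.02  0.59] pos [0.5124 0.2238 0.1801] psi 2.953 w 0.0155 F [ 3.3 -2.3  1.4]
  scoop [0.76, 0.91] [0.501  0.2264 0.0901] tool [11.8  0.3 89.7] tilt lip-down 28.2
  scoop_lip [0.77, 0.75] [0.4609 0.2383 0.0674] tool [ 53.6   4.4 112.1] tilt lip-down 26.7
  scoop [0.93, 0.76, 0.91] [0.5005 0.2268 0.0898] tool [12.4  0.6 89.7] tilt lip-down 27.9
  scoop_lip [0.71, 0.77, 0.75] [0.4624 0.2349 0.0677] tool [ 51.4   1.4 111.6] tilt lip-down 27.4
```

Working: 28° lip-down, forces small. Continuing to about 50°.

Call:
move_arm(
  motion="-1 0.2 0 -0.03 0; -1 0.2 0 -0.03 0; -1 0.2 0 -0.03 0; -1 0.2 0 -0.03 0; -1 0.2 0 0 0; -1 0.2 0 0 0; -1 0.2 0 0 0; -1 0.2 0 0 0",
)

```text
time: 24.9
ee_pos: [0.4649, 0.233, 0.1832]
tcp_rot: [3.141, 0.006, 2.953]
wrist_force: [6.6, -3.0, 1.9]
grip_width: 0.0155
gripper_force: 60.9
```

```bash
python3 - <<'E'
from h import *
go([.5571,.2145,.1623],2.950)
s=bot.get_image('scene');d=bot.get_image('side');w=bot.get_image('wrist')
tilt(s,d);tilt(w,s,d)
for p in (s,d,w): print([(round(x['p'],2),np.round(x['centre'][::-1]).tolist()) for x in bot.pinpoint(p,'wax0')])
print(proj(s,[.508,.224,.04]),proj(d,[.508,.224,.04]),proj(s,[.461,.236,.065]),proj(w,[.461,.236,.065]))
E
```

```text
t 24.9 turn units 0.04 shift units [-3.13 -0.02  0.7 ] pos [0.4649 0.233  0.1832] psi 2.953 w 0.0155 F [ 6.6 -3.   1.9]
  scoop [0.78, 0.85] [0.4957 0.2259 0.0923] tool [-31.9  -1.3  90.6] tilt lip-down 50.1
  scoop_lip [0.69, 0.88] [ 0.4954 -0.3027 -0.4001] tool [-128.9 -520.8  583.1] tilt lip-down 60.5
  scoop [0.94, 0.78, 0.85] [0.4955 0.227  0.0922] tool [-31.6  -0.2  90.1] tilt lip-down 50.0
  scoop_lip [0, 0.69, 0.88] [ 0.4954 -0.3027 -0.4001] tool [-129.8 -520.7  582.4] tilt lip-down 60.6
[(0.66, [302.0, 264.0]), (0.6, [263.0, 438.0]), (0.49, [222.0, 363.0])]
[(0.74, [361.0, 302.0]), (0.67, [369.0, 332.0]), (0.61, [375.0, 314.0]), (0.57, [345.0, 207.0]), (0.46, [366.0, 317.0]), (0.44, [328.0, 254.0]), (0.38, [362.0, 330.0])]
[(0.91, [288.0, 252.0]), (0.91, [318.0, 274.0]), (0.77, [335.0, 244.0]), (0.65, [364.0, 268.0]), (0.63, [23.0, 375.0]), (0.58, [282.0, 292.0])]
[349.20367304 153.81025872] [346.13550583 337.63166093] [333.14004738 136.609886  ] [326.32080723 237.18539928]
```

At 50° all five are piled at the pot's far wall. I'll withdraw backwards so they slide off the lip into the pot.

Call:
move_arm(
  motion="-1 -0.3 0 0 0; -1 -0.4 0 0 0; -1 -0.4 0 -0.05 0; -1 -0.4 0 -0.1 0; -1 -0.2 0 -0.1 0; -1 0 0 0 0; -1 0 0 0 0; -1 0 0 0 0",
)

```text
time: 26.37
ee_pos: [0.5124, 0.2238, 0.1882]
tcp_rot: [-3.141, -0.002, 2.953]
wrist_force: [0.4, -0.1, -1.8]
grip_width: 0.015
gripper_force: 60.4
```

```bash
cat >> h.py <<'E'
def inpot(*ps):
    for p in ps:
        print([(round(x['p'],2),np.round(x['centre'][::-1]).tolist(),(onz(p,x['centre'][::-1],.047)-[.508,.224,0])[:2].round(3).tolist()) for x in bot.pinpoint(p,'wax0')])
E
python3 - <<'E'
from h import *
go([.5571,.2145,.1623],2.950)
s=bot.get_image('scene');d=bot.get_image('side');w=bot.get_image('wrist')
tilt(w,s,d);inpot(s,d,w)
E
```

```text
t 26.37 turn units 0.04 shift units [-1.52 -0.02  0.86] pos [0.5124 0.2238 0.1882] psi 2.953 w 0.015 F [ 0.4 -0.1 -1.8]
  scoop [0.78, 0.69, 0.95] [0.5414 0.2178 0.0979] tool [-29.7  -0.5  90.7] tilt lip-down 49.0
  scoop_lip [0.66, 0.56, 0.87] [0.5106 0.2237 0.0716] tool [  1.7  -0.5 117.1] tilt lip-down 47.8
[(0.58, [355.0, 142.0], [-0.002, 0.037]), (0.49, [345.0, 149.0], [-0.011, 0.003]), (0.47, [333.0, 138.0], [-0.056, 0.028]), (0.47, [220.0, 361.0], [0.043, -0.576]), (0.42, [301.0, 263.0], [0.06, -0.341]), (0.41, [331.0, 147.0], [-0.045, -0.005])]
[(0.72, [355.0, 336.0], [-0.015, 0.003]), (0.65, [326.0, 257.0], [0.058, -0.249]), (0.58, [351.0, 345.0], [-0.009, 0.027]), (0.57, [341.0, 318.0], [0.012, -0.045]), (0.5, [370.0, 331.0], [-0.041, -0.015]), (0.43, [370.0, 345.0], [-0.042, 0.021])]
[(0.89, [319.0, 211.0], [-0.015, 0.0]), (0.85, [331.0, 172.0], [-0.044, 0.015]), (0.77, [292.0, 185.0], [-0.04, -0.017]), (0.73, [361.0, 214.0], [-0.007, 0.033]), (0.57, [19.0, 333.0], [0.041, -0.279]), (0.56, [271.0, 256.0], [0.014, -0.046])]
```

```bash
python3 - <<'E'
from h import *
d=bot.get_image('side');w=bot.get_image('wrist')
X=tri([(d,(341,318)),(w,(271,256))]);print(X,X-[.508,.224,0],proj(d,X),proj(w,X))
o=bot.get_obs();print(rot(o['tcp_rot']).T@(X-o['ee_pos']));inpot(d,w)
E
```

```text
[0.52150105 0.17802157 0.04659803] [ 0.01350105 -0.04597843  0.04659803] [340.30787238 317.65584155] [271.0631821  254.30627419]
[-0.01679841 -0.04329192  0.14241523]
[(0.74, [355.0, 336.0], [-0.016, 0.003]), (0.63, [371.0, 328.0], [-0.043, -0.023]), (0.58, [353.0, 350.0], [-0.014, 0.038]), (0.51, [339.0, 317.0], [0.016, -0.048]), (0.45, [371.0, 344.0], [-0.043, 0.019]), (0.39, [328.0, 253.0], [0.056, -0.265])]
[(0.93, [18.0, 332.0], [0.041, -0.281]), (0.9, [331.0, 170.0], [-0.045, 0.015]), (0.77, [321.0, 208.0], [-0.017, 0.002]), (0.67, [357.0, 211.0], [-0.009, 0.03]), (0.58, [294.0, 182.0], [-0.04, -0.015]), (0.54, [274.0, 255.0], [0.014, -0.044])]
```

Triangulation puts the fifth pastille at z 0.047, on the pot floor, so all five are in and the scoop is empty. Next I'll lever the scoop back towards level by drawing its underside over the pot's near rim.

Call:
move_arm(
  motion="-1 -0.2 0 -0.1 0; -1 -0.3 0 0 0; -1 -0.3 0 0 0; -1 -0.3 0 0 0; -1 -0.3 0 0 0; -1 -0.25 0 0 0; -1 -0.25 0 0.02 0; -1 -0.25 0 0.03 0",
)

```text
time: 27.83
ee_pos: [0.5767, 0.2115, 0.1899]
tcp_rot: [-3.141, -0.002, 2.953]
wrist_force: [-4.4, 0.9, 1.3]
grip_width: 0.0155
gripper_force: 61.3
```

Call:
move_arm(
  motion="-1 -0.25 0 0.03 0; -1 -0.25 0 0.03 0; -1 -0.25 0 0.05 0; -1 0 0 0 0",
)

```text
time: 28.17
ee_pos: [0.6003, 0.2069, 0.1874]
tcp_rot: [3.141, 0.002, 2.952]
wrist_force: [-1.0, -0.1, 0.9]
grip_width: 0.0155
gripper_force: 61.5
```

```bash
python3 - <<'E'
from h import *
go([.5571,.2145,.1623],2.950)
s=bot.get_image('scene');d=bot.get_image('side');w=bot.get_image('wrist')
tilt(w,s,d);inpot(d,w)
E
```

```text
t 28.17 turn units 0.03 shift units [ 1.46 -0.03  0.84] pos [0.6003 0.2069 0.1874] psi 2.952 w 0.0155 F [-1.  -0.1  0.9]
  scoop [0.91, 0.58, 0.8] [0.5841 0.2078 0.092 ] tool [15.7 -2.3 95.6] tilt lip-down 26.7
  scoop_lip [0.93, 0.56, 0.91] [0.5443 0.2194 0.0762] tool [ 57.    1.6 111.3] tilt lip-down 25.3
[(0.61, [346.0, 204.0], [0.028, -0.508]), (0.6, [370.0, 344.0], [-0.041, 0.021]), (0.53, [354.0, 350.0], [-0.015, 0.039]), (0.45, [372.0, 329.0], [-0.045, -0.021]), (0.43, [354.0, 339.0], [-0.014, 0.01]), (0.42, [327.0, 255.0], [0.057, -0.258])]
[(0.89, [322.0, 87.0], [-0.016, 0.002]), (0.8, [268.0, 142.0], [0.014, -0.044]), (0.7, [331.0, 39.0], [-0.045, 0.015]), (0.64, [290.0, 54.0], [-0.041, -0.016]), (0.55, [363.0, 87.0], [-0.01, 0.032])]
```

Call:
move_arm(
  motion="-1 -0.24 0 0.08 0; -1 -0.24 0 0.1 0; -1 -0.24 0 0.1 0; -1 -0.24 0 0.12 0; -1 -0.2 0 0.13 0; -1 -0.2 0 0.14 0; -1 -0.1 0 0.06 0; -1 0 0 0 0",
)

```text
time: 29.38
ee_pos: [0.6425, 0.1989, 0.1648]
tcp_rot: [3.141, 0.001, 2.952]
wrist_force: [-1.6, 0.8, 1.6]
grip_width: 0.0152
gripper_force: 60.5
```

```bash
python3 - <<'E'
from h import *
go([.69,.189,.20],2.950)
s=bot.get_image('scene');d=bot.get_image('side');w=bot.get_image('wrist')
tilt(w,s,d)
E
```

```text
t 29.38 turn units 0.03 shift units [-1.62 -0.02 -1.17] pos [0.6425 0.1989 0.1648] psi 2.952 w 0.0152 F [-1.6  0.8  1.6]
  scoop [0.66, 0.71, 0.75] [0.5915 0.2095 0.0848] tool [51.8  0.8 80.4] tilt lip-down 7.4
  scoop_lip [0.87, 0.56, 0.86] [0.5504 0.2177 0.0853] tool [93.7  1.2 79.8] tilt lip-down 5.8
```

Down to about 7°. I'll lift away and return to the scoop's original spot.

```bash
python3 -c "
from h import *
go([.6266,-.0047,.20],2.915)"
```

```text
t 29.83 turn units 0.54 shift units [-1.03 -6.73 -1.15] pos [0.6418 0.1991 0.1654] psi 2.953 w 0.0154 F [ 0.2  0.  -0.1]
```

Call:
move_arm(
  motion="-1 0 0 -0.5 0; -1 0 0 -0.7 0; -1 0 0 0 0",
)

```text
time: 30.08
ee_pos: [0.6441, 0.1995, 0.2069]
tcp_rot: [3.139, 0.008, 2.953]
wrist_force: [1.1, 1.0, 0.8]
grip_width: 0.015
gripper_force: 60.2
```

Call:
move_arm(
  motion="-1 0 0 0 0.54; -1 -0.13 -0.8 0 0; -1 -0.13 -0.9 0 0; -1 -0.13 -0.9 0 0; -1 -0.13 -0.9 0 0; -1 -0.13 -0.9 0 0; -1 -0.13 -0.9 0 0; -1 -0.13 -0.8 0 0",
)

```text
time: 30.75
ee_pos: [0.6268, 0.0131, 0.2013]
tcp_rot: [-3.141, 0.0, 2.915]
wrist_force: [0.8, -0.1, -1.3]
grip_width: 0.0154
gripper_force: 60.1
```

Call:
move_arm(
  motion="-1 -0.13 -0.5 0 0; -1 0 -0.2 0.3 0; -1 0 0 0.7 0; -1 0 0 0.8 0; -1 0 0 0.8 0; -1 0 0 0.5 0; -1 0 0 0.25 0; -1 0 0 0 0",
)

```text
time: 31.42
ee_pos: [0.6245, -0.0055, 0.0979]
tcp_rot: [3.141, -0.005, 2.916]
wrist_force: [0.8, -0.1, -1.1]
grip_width: 0.0152
gripper_force: 60.0
```

```bash
python3 -c "
from h import *
go([.6266,-.0047,.0753],2.915)
s=bot.get_image('scene');d=bot.get_image('side');w=bot.get_image('wrist')
tilt(w,s,d)"
```

```text
t 31.42 turn units 0.01 shift units [-0.06  0.04  0.75] pos [ 0.6245 -0.0055  0.0979] psi 2.916 w 0.0152 F [ 0.8 -0.1 -1.1]
  scoop [0.64, 0.59, 0.64] [0.575  0.0046 0.0196] tool [53.5 -1.  82.4] tilt lip-down 7.1
  scoop_lip [0.93, 0.82, 0.86] [0.533  0.018  0.0218] tool [97.4  2.7 80. ] tilt lip-down 4.7
```

Call:
move_arm(
  motion="-1 0 0 0.15 0; -1 0 0 0.15 0; -1 0 0 0.15 0; -1 0 0 0.12 0; -1 0 0 0.1 0; -1 0 0 0.1 0; -1 0 0 0.06 0; -1 0 0 0 0",
)

```text
time: 32.53
ee_pos: [0.6308, -0.0077, 0.0801]
tcp_rot: [3.141, 0.011, 2.915]
wrist_force: [5.2, -0.9, 10.9]
grip_width: 0.0153
gripper_force: 61.4
```

```bash
python3 -c "
from h import *
go([.6266,-.0047,.0753],2.915)
s=bot.get_image('scene');d=bot.get_image('side');w=bot.get_image('wrist')
tilt(w,s,d)"
```

```text
t 32.53 turn units -0.0 shift units [0.16 0.07 0.16] pos [ 0.6308 -0.0077  0.0801] psi 2.915 w 0.0153 F [ 5.2 -0.9 10.9]
  scoop [0.96, 0.77, 0.97] [0.5726 0.0025 0.0017] tool [59.8 -3.2 77.8] tilt lip-down 3.3
  scoop_lip [0.88, 0.81, 0.8] [ 0.5317  0.0196 -0.    ] tool [103.5   4.3  79.1] tilt lip-down 2.8
```

Call:
move_arm(
  motion="-1 0 0 0.1 0; -1 0.05 0 0.1 0; -1 0.05 0 0.06 0; -1 0 0 0 0",
)

```text
time: 33.32
ee_pos: [0.6315, -0.008, 0.0754]
tcp_rot: [3.141, 0.02, 2.915]
wrist_force: [11.3, -2.5, 15.9]
grip_width: 0.0152
gripper_force: 61.4
```

Flat height is reached, so I'll release, rise and check.

Call:
move_arm(
  motion="-0.3 0 0 0 0; -0.2 0 0 0 0; 0 0 0 0 0; 0 0 0 0 0; 0 0 0 0 0",
)

```text
time: 33.73
ee_pos: [0.6224, -0.0057, 0.067]
tcp_rot: [-3.142, -0.002, 2.915]
wrist_force: [0.3, -0.2, -0.2]
grip_width: 0.0428
gripper_force: 0.0
```

Call:
move_arm(
  motion="0 0 0 -0.3 0; 0 0 0 -0.7 0; 0 0 0 -0.9 0; 0 0 0 -0.9 0; 0 0 0 -0.9 0; 0 0 0 -0.9 0; 0 0 0 0 0; 0 0 0 0 0",
)

```text
time: 34.4
ee_pos: [0.6245, -0.0061, 0.2089]
tcp_rot: [3.141, 0.005, 2.915]
wrist_force: [0.0, 0.8, -0.3]
grip_width: 0.0428
gripper_force: 0.0
```

```bash
python3 - <<'E'
from h import *
go([.63,-.008,.2],2.915)
s=bot.get_image('scene');d=bot.get_image('side');w=bot.get_image('wrist')
for l in ('scoop','scoop_lip','scoop_grip','crucible_lid','jar','slide_holder'):
    a=[(p,bot.pinpoint(p,l)) for p in (s,d)];print(l,[round(x[0]['p'],2) if x else 0 for p,x in a],tri([(p,x[0]['centre'][::-1]) for p,x in a if x]).round(4))
inpot(s,d)
E
```

```text
t 34.4 turn units 0.0 shift units [-0.19 -0.02  0.3 ] pos [ 0.6245 -0.0061  0.2089] psi 2.915 w 0.0428 F [ 0.   0.8 -0.3]
scoop [0.97, 0.61] [0.5726 0.0054 0.0025]
scoop_lip [0.9, 0.72] [5.289e-01 1.920e-02 4.000e-04]
scoop_grip [0.89, 0.79] [ 0.628  -0.0086  0.0988]
crucible_lid [0.92, 0.63] [ 0.7142 -0.0651 -0.0029]
jar [0.96, 0.92] [0.7779 0.1287 0.0008]
slide_holder [0.69, 0.78] [0.406  0.0411 0.0035]
[(0.75, [223.0, 362.0], [0.049, -0.576]), (0.63, [302.0, 263.0], [0.062, -0.34]), (0.37, [349.0, 135.0], [-0.027, 0.057])]
[(0.7, [354.0, 338.0], [-0.013, 0.007]), (0.6, [338.0, 317.0], [0.017, -0.047]), (0.59, [327.0, 255.0], [0.056, -0.257]), (0.56, [371.0, 329.0], [-0.043, -0.021]), (0.54, [353.0, 349.0], [-0.013, 0.036]), (0.46, [371.0, 344.0], [-0.043, 0.02]), (0.44, [342.0, 205.0], [0.039, -0.5])]
```

The scoop stands flat on the bench, five pastilles are seen in the pot, none in the tray or scoop, and the bystanders are unmoved. I'll hand it in.

```bash
python3 -c "
from h import *
print(bot.job_done())"
```

```text
the job is handed in; nothing more can be done
None
```

The job is handed in at about 34 s on the robot's clock: the last camera check showed all five pastilles in the pot, the scoop flat and upright on the bench, and the bystanders I re-measured (jar, slide holder, crucible lid) within a few millimetres of where they started.

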